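# Set out the bench for weighing and stirring up a solution

### The job

Set out the bench for making up a solution: the steel weighing dish in the middle of the balance pan, the empty beaker in the middle of the stirrer's plate, the amber bottle on the bench midway in the gap between balance and stirrer without touching either, and the yellow-lidded jar on the bench beside the balance, on the side away from the stirrer, level with the middle of the pan and about 2 cm clear of the balance's side. Stand everything upright, set it down gently rather than dropping it, and leave the red-lidded jar, the tube rack and the tip box where they are.

Things in the scene. Friction and masses are not known exactly. Their poses are not given: they have to be found in the camera images.
- dish: the weighing dish: a low round open steel dish, 56 mm across, 20 mm high, walls 3 mm, 45 g. Starts on the bench. Origin: centre of its underside, z up.
- beaker: the beaker: a straight translucent plastic beaker, open at the top, 60 mm across, 85 mm high, walls 3 mm, small spout at the rim (look only), blue graduation marks, 60 g. Starts upright on the bench. Origin: centre of its underside, z up.
- yellow_jar: the wanted reagent jar: wide-mouth white plastic jar, 56 mm across and 80 mm high, with a yellow screw lid (56 mm across, from 58 mm up to 80 mm high) and a yellow stripe on its paper label; 120 to 260 g. Origin: centre of its underside, z up.
- amber_bottle: the stock bottle: closed amber bottle, body 54 mm across up to 58 mm height, narrowing to a neck; blue screw cap 40 mm across from 82 mm up to the top at 106 mm (the cap is a good grip); 170 to 350 g. Starts upright on the bench. Origin: centre of its underside, z up.
- balance: balance (fixed), white casing 42 mm high, its y -60..60 mm, its x -95..55 mm; round steel pan 100 mm across, top 52 mm above the bench; display and keys at the front (-x, to the robot). Origin: on the bench exactly below the pan's centre; x to its back, y to its left seen from the robot, z up. Stands left (y > 0) or right of the stirrer, turned by up to 9 degrees.
- stirrer: magnetic stirrer (fixed), dark blue casing 46 mm high, its y -60..60 mm, its x -95..60 mm; square white plate 112 mm wide, top 52 mm above the bench; black knob at the front (-x, to the robot), 15 mm out. Origin: on the bench exactly below the plate's centre; axes as the balance's. Beside the balance, centres 240 to 325 mm apart, turned by up to 9 degrees.
- red_jar: a look-alike jar not wanted today, to be left alone: wide-mouth white plastic jar, 56 mm across and 80 mm high, with a red screw lid (56 mm across, from 58 mm up to 80 mm high) and a red stripe on its paper label; 120 to 260 g. Origin: centre of its underside, z up.
- tube_rack: orange rack of purple-capped tubes, 80 mm deep (x), 200 mm wide (y), 87 mm high over the caps, loose, beyond the balance and stirrer; to be left alone. Origin: centre of its underside.
- tip_box: dark blue pipette-tip box with a clear lid, 82 mm (x) by 120 mm (y), 70 mm high, loose, beyond the balance and stirrer; to be left alone. Origin: centre of its underside.
Not all that is in view belongs to the job. Leave any pink look-alike of the yellow_jar alone.

How it is judged:
By the outcome, as a careful person would: the job done as asked, in the order asked, and still so for the second after the job is handed in, with the robot touching nothing.
It also fails if it takes over 104 s, if anything falls off the work surface, if the arm or the gripper's body presses on something with over 40 N, if the wrist force passes 120 N, or if a joint passes its speed limit or range.

### The arm

A 6-joint arm with a two-finger parallel gripper is mounted at the origin on the work surface. World frame = base frame: x ahead of the robot, y to its left, z up, the work surface at z = 0. Lengths are in m, angles in rad, forces in N, time in s.
With the tool pointing down it reaches from about 0.35 to 0.975 m from the base axis. Payload 4.9 kg.
Tool frame: the origin (TCP) lies at the very end of the fingers, on their centre line; the grasp point (between the pads) lies 19 mm behind it (pinch_z is the distance from the TCP to the grasp point, in m); z points along the fingers, y is the line along which they close (so a half turn about z gives the same grasp; the last joint's range is limited). The gripper opens to 85 mm and grips with 20 to 120 N. Pads are 22 mm wide; open, the fingers measure 114 mm over their backs; the gripper's body (76 mm by 85 mm) begins 54 mm behind the grasp point. The pads swing forward as they close: fully open they stand 13 mm farther back than shut.
Start: joints at [1.041, 0.053, 1.613, -0, 1.476, -0.119], TCP at [0.25, 0.573, 0.231] pointing down, gripper open.
Joint ranges: [-3.01, 3.01], [-1.01, 2.22], [0.06, 2.58], [-1.02, 4.17], [0.09, 2.62], [-3.14, 3.14]. Speed limits (rad/s): [2.57, 2.57, 3.14, 3.14, 3.14, 3.14].

### API

Orientations are given as a unit quaternion [w, x, y, z].
In Python, from plant import * gives the robot as it stands. The module is installed in compiled form; this text tells all that it offers.
- The arm moves only by the tool play_rows, never from a script. Its arguments are lists of equal length, an entry for each row: "linear": the shift along the world's x, y, z in m, a list of three; "turn": the turn about the world's z in degrees. A call has 1 to 8 rows; each row shifts and turns the commanded pose from where the row before left it; what a row does not reach is not made up. A row lasts 1/8 s, in which the tool goes at most 62.5 mm and 10.7 degrees, less where a joint would pass 70% of its speed; a pose out of reach is approached as far as the arm can. A call is refused whole if a number of a shift passes 0.0625 or a number of a turn 10.7, either way. A call with a gripper value outside its range is refused whole. "hand" is the finger opening in m, from 0 to 0.0854, set as the call begins (left out, the last holds). The fingers move at their own pace and stop on an object; the grip force is fixed at half the most. Time passes only in rows, so rows that do not move let the fingers close. It gives the time, the measured TCP pose, the force, the opening and the grip force at its end, in the units of the state.
- state(): the state, without advancing time (a new reading comes with each control period).
- grab_frame(name): name is "scene" or "top" or "wrist"; returns the picture (400x640x3 uint8, red, green, blue); there is no depth.
- camera_info(name): a dict with "camera_matrix" (3x3 intrinsics, pixels), "origin" and "attitude" of the camera in the world; the wrist camera has in their place "mount" (4x4, takes a point from camera to tool coordinates, whose origin is the TCP and whose axes are the flange's). Camera axes: x right, y down, z forward; pixel columns grow to the right and rows downward; lengths in m; the calibration is good to about 2 mm. A picture is of the moment at which its call begins: read the wrist's pose just before it. camera_info takes no time and is no camera call.
- job_done(): hands the job in; it is judged then, once.
Trained networks look in the newest picture that a camera, given by its name, has taken for a name from the list of things; names that differ only in an ending like _2 or _b are one class to them, and where a whole thing is asked for, a point or a joint stands for the part that bears it (a point fixed in the world has none). Each returns a list of dicts, best first, with "p" (0 to 1); they miss things now and then, are a little off and sometimes report something else, mostly with a low value. They report only what shows in the picture. A call takes as long as a camera call. They do not tell look-alikes from the thing itself.
- trace(camera, thing): "region" (400x640 bool, what is visible of it) and "location" ([column, row] in pixels, amid what is visible of it).
The state is a dict: "time": time; "joint_pos": joint angles; "joint_vel": joint speeds; "joint_efforts": joint torques, N m; "tool_pos": TCP position; "tool_rot": TCP orientation; "contact_force": force on the tool from outside, world axes, zero at the start; "ft_torque": the same for the moment, N m; "gripper_width": opening from 0.0 (shut) to 1.0 (fully open); "grasp_force": force on a finger pad.
Only numpy, scipy, OpenCV 4.12 (cv2) and the standard library are available. Lean on these libraries where they do the work, as an engineer would, in place of code of your own. Each camera call takes 0.05 s, during which the arm holds its last target. There are 200 camera calls.

## Working session

There is one attempt and no reset: what is moved stays moved. The work goes in short steps, Python scripts to look and compute and a tool call to move; the robot and the scene stay as the last step left them, time stands still between calls to the robot, and variables do not carry over. Pictures are saved under pics/ and viewed, at most 14 in all, crops included, and the job is handed in when it is done.

Besides the shell and the picture viewer there is one more tool, called after ">>>" as a command line: name --pt "numbers of a row" for each row, then --argument value for the rest. play_rows: Moves the arm, as the interface text tells. Its arguments: {"type":"object","properties":{"linear":{"type":"array","items":{"type":"array","items":{"type":"number"}}},"turn":{"type":"array","items":{"type":"number"}},"hand":{"type":"number"}},"required":["linear","turn"]}

```bash
mkdir -p pics; cat > h.py <<'E'
from plant import *
import numpy as np, cv2
from scipy.spatial.transform import Rotation as R
def rot(a):
    a=np.array(a,float)
    return a if a.shape==(3,3) else R.from_quat(a[[1,2,3,0]]).as_matrix()
def cam(n):
    c=camera_info(n);K=np.array(c["camera_matrix"])
    if n=="wrist":
        s=state();T=np.eye(4);T[:3,:3]=rot(s["tool_rot"]);T[:3,3]=s["tool_pos"]
        T=T@np.array(c["mount"]);return K,T[:3,3],T[:3,:3]
    return K,np.array(c["origin"],float),rot(c["attitude"])
def ray(C,px,z):
    K,o,A=C;d=A@np.linalg.inv(K)@np.array([px[0],px[1],1.]);return o+d*(z-o[2])/d[2]
def proj(C,p):
    K,o,A=C;q=K@(A.T@(np.array(p)-o));return q[:2]/q[2]
def two(C1,p1,C2,p2):
    r=[]
    for C,p in((C1,p1),(C2,p2)):
        K,o,A=C;d=A@np.linalg.inv(K)@np.array([p[0],p[1],1.]);r.append((o,d/np.linalg.norm(d)))
    M=sum(np.eye(3)-np.outer(d,d) for o,d in r);b=sum((np.eye(3)-np.outer(d,d))@o for o,d in r)
    return np.linalg.solve(M,b)
def save(n,im): cv2.imwrite("pics/"+n+".png",im[:,:,::-1])
E
cat > a.py <<'E'
from h import *
for n in("scene","top"):
    im=grab_frame(n);save(n+"0",im);C=cam(n);print(n,C[1].round(3),C[2].round(2).tolist(),C[0].round(0).tolist())
    for t in("dish","beaker","yellow_jar","amber_bottle","balance","stirrer","tube_rack","tip_box"):
        for d in trace(n,t)[:4]:
            ys,xs=np.nonzero(d["region"]);print(n,t,round(d["p"],2),np.round(d["location"]),len(xs),xs.min() if len(xs) else 0,xs.max(),ys.min(),ys.max(),ray(C,d["location"],0.05).round(3))
print(state()); print(camera_info("wrist"))
E
python3 a.py
```

```text
scene [0.933 0.681 0.813] [[-0.86, 0.36, -0.35], [0.5, 0.6, -0.62], [-0.02, -0.72, -0.7]] [[516.0, 0.0, 323.0], [0.0, 516.0, 204.0], [0.0, 0.0, 1.0]]
scene dish 0.84 [440. 278.] 612 425 453 267 292 [0.463 0.279 0.05 ]
scene beaker 0.68 [403. 220.] 1328 386 419 198 246 [0.435 0.126 0.05 ]
scene yellow_jar 0.95 [370. 135.] 794 357 380 115 153 [ 0.331 -0.149  0.05 ]
scene yellow_jar 0.61 [336. 157.] 858 324 348 135 175 [ 0.447 -0.12   0.05 ]
scene amber_bottle 0.64 [404. 220.] 1328 386 419 198 246 [0.433 0.126 0.05 ]
scene amber_bottle 0.59 [370. 185.] 1095 359 385 160 209 [0.432 0.002 0.05 ]
scene balance 0.93 [341. 263.] 4496 293 388 225 306 [0.602 0.156 0.05 ]
scene stirrer 0.89 [280. 188.] 3373 235 318 155 219 [ 0.605 -0.094  0.05 ]
scene stirrer 0.37 [257. 315.] 5198 215 297 256 373 [0.788 0.179 0.05 ]
scene tube_rack 0.64 [257. 315.] 5293 215 298 255 373 [0.788 0.179 0.05 ]
scene tip_box 0.78 [201. 221.] 2445 177 228 185 251 [ 0.789 -0.087  0.05 ]
top [0.413 0.015 1.165] [[0.02, -0.99, 0.12], [-1.0, -0.03, -0.02], [0.02, -0.12, -0.99]] [[480.0, 0.0, 314.0], [0.0, 480.0, 195.0], [0
[... 1221 characters left out ...]
ct_force': array([ 0.09220801, -0.77483438, -0.45091106]), 'ft_torque': array([-0.04575979, -0.02575716, -0.00059423]), 'grasp_force': 0.0, 'gripper_width': 0.9974618642103404}
{'camera_matrix': array([[356.40039789,   0.        , 320.17010653],
       [  0.        , 356.40039789, 197.66814855],
       [  0.        ,   0.        ,   1.        ]]), 'mount': array([[-1.68063988e-05, -9.44700546e-01, -3.27934259e-01,
         8.45553516e-02],
       [ 9.99999877e-01, -1.78126436e-04,  4.61890580e-04,
        -1.57281245e-03],
       [-4.94762044e-04, -3.27934211e-01,  9.44700433e-01,
        -1.42956650e-01],
       [ 0.00000000e+00,  0.00000000e+00,  0.00000000e+00,
         1.00000000e+00]])}
```

View pics/top0.png

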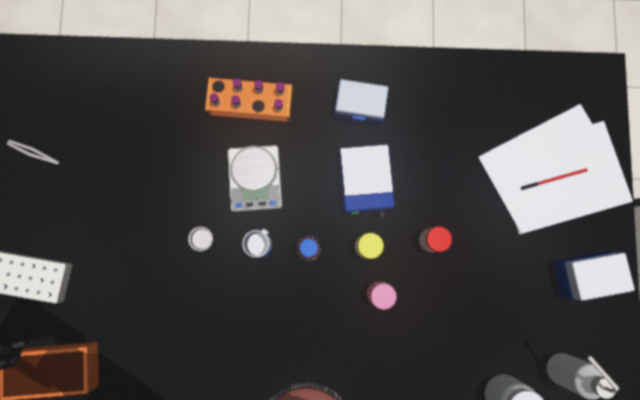

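View pics/scene0.png

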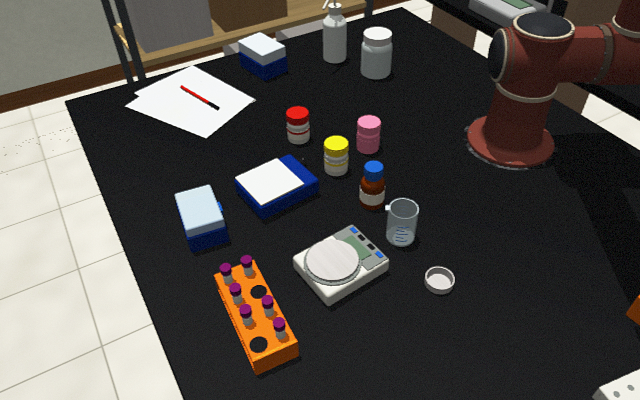

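The top view shows the dish (202,239), beaker (257,243), amber bottle (309,248), balance (254,177) and stirrer (366,178). There are three jar candidates: yellow (370,246), pink (382,296) and red (436,239). The one at (370,246) in top, (336,157) in scene, is the one with the yellow lid. I'll triangulate and confirm it in a crop.

```bash
cat > b.py <<'E'
from h import *
T=cam("top");S=cam("scene");it=cv2.imread("pics/top0.png");isc=cv2.imread("pics/scene0.png")
def cen(im,lo,hi,box):
    h=cv2.cvtColor(im,cv2.COLOR_BGR2HSV);m=cv2.inRange(h,lo,hi);k=np.zeros_like(m);x0,x1,y0,y1=box;k[y0:y1,x0:x1]=m[y0:y1,x0:x1]
    ys,xs=np.nonzero(k);return np.array([xs.mean(),ys.mean()]),len(xs)
Y=((22,120,100),(35,255,255));B=((100,140,80),(125,255,255))
for n,c,b1,b2,z in(("yellow",Y,(345,395,225,270),(315,355,130,180),.08),("amber",B,(290,330,230,265),(355,390,155,185),.106)):
    p,n1=cen(it,*c,b1);q,n2=cen(isc,*c,b2);print(n,p.round(1),n1,q.round(1),n2,two(T,p,S,q).round(3),ray(T,p,z).round(3))
for n,p,q,z in(("dish",(200.5,238.5),(440,275),.02),("beaker",(256.5,243.5),(403,209),.085),("pan",(253.5,168),(332,260),.052),("plate",(366,170),(276,183),.052)):
    print(n,two(T,p,S,q).round(3),ray(T,p,z).round(3))
c=np.hstack([cv2.resize(it[205:315,330:460],(400,338)),cv2.resize(isc[90:200,280:410],(400,338))]);cv2.imwrite("pics/crop.png",c)
E
python3 b.py
```

```text
yellow [370.6 245.5] 528 [335.6 147. ] 476 [ 0.436 -0.136  0.065] [ 0.436 -0.134  0.08 ]
amber [308.  247.6] 227 [373.2 166.5] 217 [0.428 0.006 0.105] [0.427 0.007 0.106]
dish [0.444 0.26  0.025] [0.444 0.261 0.02 ]
beaker [0.435 0.122 0.08 ] [0.434 0.122 0.085]
pan [0.612 0.14  0.049] [0.611 0.139 0.052]
plate [ 0.609 -0.123  0.045] [ 0.613 -0.126  0.052]
```

View pics/crop.png

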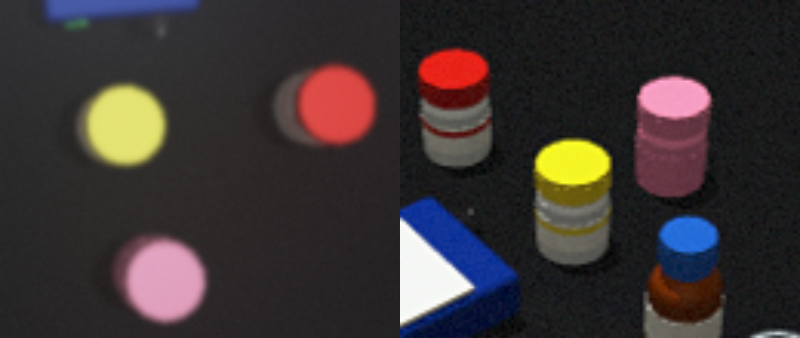

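The crop confirms it: the jar at (370,246) top / (336,157) scene has a white body, yellow lid and yellow stripe. The pink and red ones stay where they are. Going above the dish.

>>> play_rows --pt "0.024 -0.039 0" --pt "0.024 -0.039 0" --pt "0.024 -0.039 0" --pt "0.024 -0.039 0" --pt "0.024 -0.039 0" --pt "0.024 -0.039 0" --pt "0.024 -0.039 0" --pt "0.026 -0.039 0" --turn '[3,3,3,3,3,3,3,2.5]' --hand 0.085

```text
time: 1.9
tool_pos: [0.4442, 0.2597, 0.2316]
tool_rot: [0.0, -0.001, 1.0, 0.0]
contact_force: [0.5, 0.3, 0.8]
gripper_width: 0.992
grasp_force: 0.0
```

```bash
cat > w.py <<'E'
import sys
from h import *
s=state();C=cam("wrist");im=grab_frame("wrist");save(sys.argv[1],im)
print(s["time"],s["tool_pos"].round(4),s["tool_rot"].round(3))
Z=dict(dish=.02,beaker=.085,yellow_jar=.08,amber_bottle=.106,balance=.052,stirrer=.052)
for t in sys.argv[2:]:
    for d in trace("wrist",t)[:2]:
        ys,xs=np.nonzero(d["region"]);m=d["region"].astype(np.uint8)
        c,_=cv2.findContours(m,0,1);c=max(c,key=cv2.contourArea);e=cv2.fitEllipse(c)
        print(t,round(d["p"],2),np.round(d["location"]),xs.min(),xs.max(),ys.min(),ys.max(),"ell",np.round(e[0]),np.round(e[1]),ray(C,e[0],Z[t]).round(4),ray(C,e[0],0).round(4))
E
python3 w.py w1 dish balance beaker
```

```text
1.9 [0.4442 0.2597 0.2316] [ 0.    -0.001  1.     0.   ]
dish 0.9 [323. 159.] 296 349 133 187 ell [322. 160.] [54. 55.] [0.442  0.2608 0.02  ] [0.4467 0.2609 0.    ]
balance 0.8 [226. 268.] 141 274 220 354 ell [214. 281.] [116. 149.] [0.5627 0.1483 0.052 ] [0.5956 0.1306 0.    ]
beaker 0.69 [169. 157.] 123 219 121 205 ell [170. 162.] [ 73. 103.] [0.4281 0.1333 0.085 ] [0.4484 0.0967 0.    ]
```

View pics/w1.png

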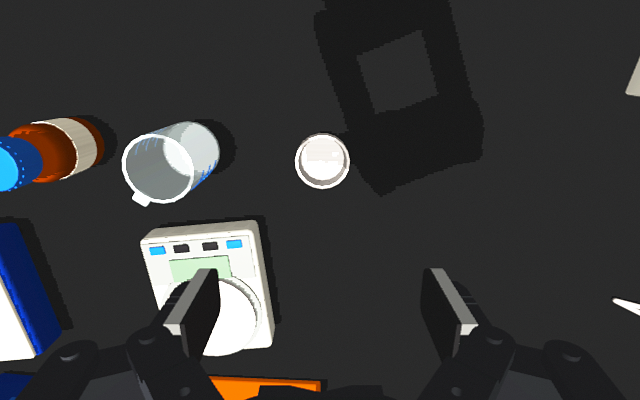

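The wrist view shows the dish at (322,160), the beaker rim at (158,168) and the balance front-left with its pan near (215,315). The dish lies at about (0.443, 0.261), which agrees with the other views. Descending to grasp.

>>> play_rows --pt "-0.001 0.001 -0.045" --pt "0 0 -0.045" --pt "0 0 -0.045" --pt "0 0 -0.045" --pt "0 0 -0.03" --pt "0 0 -0.017" --pt "0 0 0" --pt "0 0 0" --turn '[0,0,0,0,0,0,0,0]'

```text
time: 3.1
tool_pos: [0.4437, 0.2628, 0.0059]
tool_rot: [0.001, 0.0, 1.0, 0.001]
contact_force: [-0.1, 1.0, 0.8]
gripper_width: 0.994
grasp_force: 0.0
```

>>> play_rows --pt "0 0 0" --pt "0 0 0" --pt "0 0 0" --pt "0 0 0" --pt "0 0 0" --pt "0 0 0" --turn '[0,0,0,0,0,0]' --hand 0.045

```text
time: 3.85
tool_pos: [0.444, 0.2626, 0.0065]
tool_rot: [0.001, 0.0, 1.0, 0.001]
contact_force: [-1.3, -0.6, 6.0]
gripper_width: 0.62
grasp_force: 61.6
```

>>> play_rows --pt "0 0 0.03" --pt "0 0 0.05" --pt "0 0 0.05" --pt "0.012 -0.02 0.045" --pt "0.022 -0.035 0.01" --pt "0.022 -0.035 0" --pt "0.02 -0.032 0" --pt "0 0 0" --turn '[0,0,0,0,0,0,0,0]'

```text
time: 4.85
tool_pos: [0.5196, 0.1381, 0.1898]
tool_rot: [0.0, 0.002, 1.0, -0.0]
contact_force: [-0.4, 0.1, 0.3]
gripper_width: 0.626
grasp_force: 63.2
```

```bash
python3 w.py w2 balance stirrer dish
```

```text
4.85 [0.5196 0.1381 0.1898] [ 0.     0.002  1.    -0.   ]
balance 0.88 [317. 197.] 244 385 161 314 ell [318. 209.] [106. 150.] [0.542  0.1351 0.052 ] [0.5619 0.1347 0.    ]
stirrer 0.86 [ 56. 259.] 0 133 166 338 ell [ 56. 257.] [136. 192.] [ 0.5867 -0.0973  0.052 ] [ 0.6149 -0.1407  0.    ]
dish 0.71 [318. 281.] 256 383 215 341 ell [320. 278.] [127. 128.] [0.6292 0.1363 0.02  ] [0.6417 0.1362 0.    ]
```

View pics/w2.png

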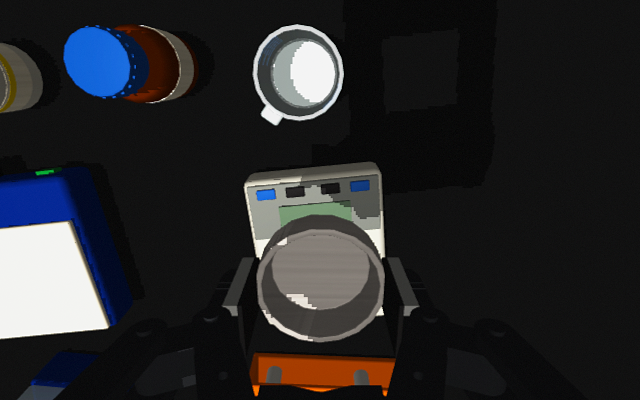

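The held dish is centred at (320,278). It hides the pan, but the balance casing's front corners (246,175) and (379,163) and the stirrer's white plate (left) can be seen. I'll work out the pan from the top and w1 pictures plus these corners.

```bash
cat > c.py <<'E'
from h import *
import cv2
C=cam("wrist");w2=cv2.imread("pics/w2.png")
print("front corners z.042",[ray(C,p,.042).round(4) for p in((246,177),(380,164))])
print("stirrer plate corner(front left) z.052",[ray(C,p,.052).round(4) for p in((73,222),(110,327),(0,231))],"casing front-left z.046",ray(C,(73,167),.046).round(4))
print("dish rim vs TCP",ray(C,(320,278),state()["tool_pos"][2]+.015).round(4))
# corner refinement on w2
g=cv2.cvtColor(w2,cv2.COLOR_BGR2GRAY)
T=cam("top");t=cv2.imread("pics/top0.png");big=cv2.resize(t[135:225,215:405],None,fx=4,fy=4,interpolation=2);cv2.imwrite("pics/t4.png",big)
# plate: white pixels
hsv=cv2.cvtColor(t,cv2.COLOR_BGR2HSV)
m=((hsv[...,2]>150)&(hsv[...,1]<50)).astype(np.uint8);k=np.zeros_like(m);k[140:200,335:400]=m[140:200,335:400]
c=max(cv2.findContours(k,0,1)[0],key=cv2.contourArea);r=cv2.minAreaRect(c);P=cv2.boxPoints(r);print("plate top px",np.round(r[0],1),r[1],ray(T,r[0],.052).round(4),[ray(T,p,.052).round(3)[:2] for p in P])
E
python3 c.py
```

```text
front corners z.042 [array([0.5152, 0.0767, 0.042 ]), array([0.504 , 0.1893, 0.042 ])]
stirrer plate corner(front left) z.052 [array([ 0.5522, -0.0713,  0.052 ]), array([ 0.6606, -0.0607,  0.052 ]), array([ 0.5606, -0.136 ,  0.052 ])] casing front-left z.046 [ 0.5055 -0.0646  0.046 ]
dish rim vs TCP [0.5124 0.1392 0.2043]
plate top px [366.2 169.6] (47.50201416015625, 48.83074951171875) [ 0.6142 -0.1262  0.052 ] [array([ 0.665, -0.063]), array([ 0.678, -0.179]), array([ 0.564, -0.189]), array([ 0.552, -0.074])]
```

View pics/t4.png

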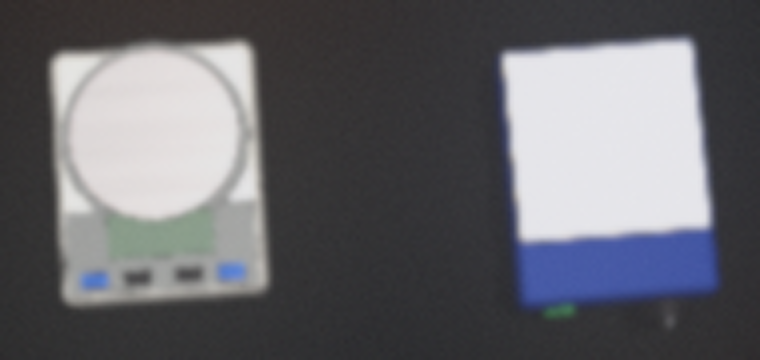

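The enlarged top view shows the pan circle centred at about (155,130), which is pixel (253.5,167) full size. The plate is on the right. I'll overlay projected circles to check the estimate in three cameras.

```bash
cat > d.py <<'E'
from h import *
T=cam("top");S=cam("scene")
c=camera_info("wrist");X=np.eye(4);X[:3,:3]=rot([0,-.001,1,0]);X[:3,3]=[.4442,.2597,.2316];X=X@np.array(c["mount"]);W=(np.array(c["camera_matrix"]),X[:3,3],X[:3,:3])
W2=cam("wrist")
for nm,p in(("w2 rim",[(320,230),(320,341),(258,285),(384,285)]),):
    print(nm,[ray(W2,q,state()["tool_pos"][2]+.0135).round(4) for q in p])
print("pan top",ray(T,(253.5,167.2),.052).round(4))
a=np.linspace(0,2*np.pi,200);p=ray(T,(253.5,167.2),.052)
out=[]
for f,C,b in(("top0",T,(215,305,135,225)),("scene0",S,(285,395,215,325)),("w1",W,(130,290,210,370))):
    im=cv2.imread(f"pics/{f}.png");x0,x1,y0,y1=b;k=400/(x1-x0);im=cv2.resize(im[y0:y1,x0:x1],(400,400),interpolation=2)
    q=np.array([proj(C,p+[.05*np.cos(t),.05*np.sin(t),0]) for t in a]);q=((q-[x0,y0]+.5)*k).astype(int);cv2.polylines(im,[q],True,(0,0,255),1);out.append(im)
cv2.imwrite("pics/ov.png",cv2.resize(np.hstack(out),(798,266)))
E
python3 d.py
```

```text
w2 rim [array([0.4915, 0.1392, 0.2028]), array([0.5457, 0.1392, 0.2028]), array([0.5167, 0.1131, 0.2028]), array([0.5167, 0.1661, 0.2028])]
pan top [0.6129 0.1393 0.052 ]
```

View pics/ov.png

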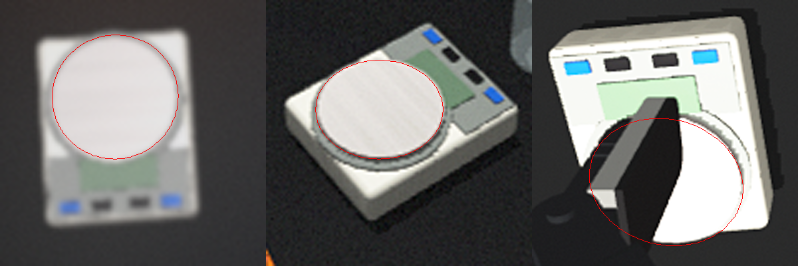

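Top and scene overlays match the pan exactly and the wrist view is within 2 mm, so the pan centre is (0.612, 0.139). The dish sits within 1–2 mm of the TCP.

>>> play_rows --pt "0.03 0 0" --pt "0.033 0 -0.02" --pt "0.03 0 -0.03" --pt "0 0 -0.04" --pt "0 0 -0.025" --pt "0 0 -0.009" --pt "0 0 -0.005" --pt "0 0 0" --turn '[0,0,0,0,0,0,0,0]'

```text
time: 6.05
tool_pos: [0.6121, 0.1404, 0.0614]
tool_rot: [0.001, 0.0, 1.0, 0.0]
contact_force: [-0.6, -0.2, 1.2]
gripper_width: 0.622
grasp_force: 63.2
```

>>> play_rows --pt "0.001 -0.001 -0.001" --pt "0 -0.001 -0.001" --pt "0 0 -0.001" --pt "0 0 0" --turn '[0,0,0,0]'

```text
time: 6.55
tool_pos: [0.6131, 0.1378, 0.0586]
tool_rot: [0.0, 0.0, 1.0, -0.0]
contact_force: [-1.8, -1.2, 6.1]
gripper_width: 0.625
grasp_force: 63.7
```

>>> play_rows --pt "0 0 0" --pt "0 0 0" --pt "0 0 0" --pt "0 0 0" --turn '[0,0,0,0]' --hand 0.075

```text
time: 7.05
tool_pos: [0.6125, 0.138, 0.0571]
tool_rot: [-0.0, 0.0, 1.0, -0.0]
contact_force: [-0.6, 0.3, 0.2]
gripper_width: 0.875
grasp_force: 0.0
```

>>> play_rows --pt "0 0 0.02" --pt "0 0 0.045" --pt "0 0 0.045" --pt "-0.04 -0.005 0.025" --pt "-0.05 -0.005 0" --pt "-0.05 -0.004 0" --pt "-0.037 -0.002 0" --pt "0 0 0" --turn '[0,0,0,0,0,0,0,0]' --hand 0.085

```text
time: 8.05
tool_pos: [0.4344, 0.1221, 0.1936]
tool_rot: [0.001, 0.0, 1.0, 0.0]
contact_force: [-0.2, -0.6, 0.6]
gripper_width: 0.994
grasp_force: 0.0
```

```bash
cat > e.py <<'E'
from h import *
p=[.612,.139,.052]
im=grab_frame("top");C=cam("top");cv2.imwrite("pics/tc.png",im)
for n in("scene","top"):
    if n=="scene":im=grab_frame(n);C=cam(n)
    d=trace(n,"dish")[0];c=max(cv2.findContours(d["region"].astype(np.uint8),0,1)[0],key=cv2.contourArea);e=cv2.fitEllipse(c);print(n,d["p"],np.round(d["location"]),np.round(e[0],1),np.round(e[1],1),ray(C,e[0],.072).round(4),ray(C,e[0],.065).round(4))
E
python3 e.py;python3 w.py w3 beaker balance dish
```

```text
scene 0.89 [330. 253.] [330.4 255.2] [27.9 30.5] [0.618  0.1444 0.072 ] [0.6151 0.1394 0.065 ]
top 0.85 [255. 166.] [252.9 165.7] [23.8 24.2] [ 0.6335 -0.1674  0.072 ] [ 0.6307 -0.1754  0.065 ]
8.25 [0.4367 0.122  0.1933] [0.001 0.    1.    0.   ]
beaker 0.6 [320. 182.] 283 363 134 232 ell [322. 184.] [78. 98.] [0.4284 0.122  0.085 ] [0.4545 0.1225 0.    ]
balance 0.55 [333. 299.] 268 396 241 384 ell [335. 308.] [136. 155.] [0.5618 0.1347 0.052 ] [0.6003 0.1373 0.    ]
dish 0.75 [173. 174.] 121 226 130 217 ell [174. 174.] [ 68. 116.] [ 0.4382 -0.0137  0.02  ] [ 0.4437 -0.0222  0.    ]
dish 0.71 [339. 360.] 308 367 333 389 ell [337. 361.] [56. 60.] [0.6552 0.1393 0.02  ] [0.6744 0.1405 0.    ]
```

View pics/w3.png

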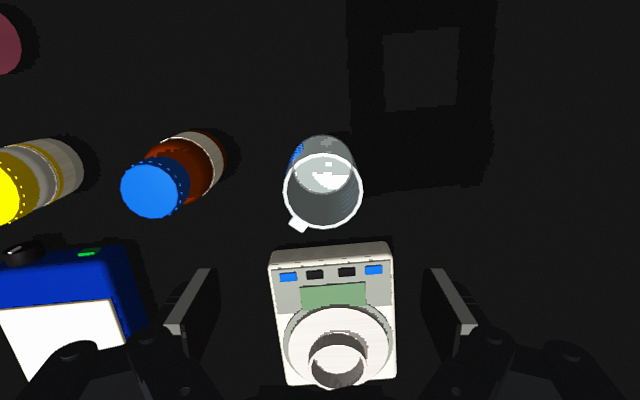

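The dish stands on the pan at (338,361), central within 1–2 mm. The beaker rim is centred at (323,191), giving (0.434, 0.122). Grasping the beaker.

>>> play_rows --pt "-0.003 0 -0.03" --pt "0 0 -0.04" --pt "0 0 -0.04" --pt "0 0 -0.03" --pt "0 0 -0.013" --pt "0 0 0" --turn '[0,0,0,0,0,0]'

```text
time: 9.2
tool_pos: [0.4323, 0.1219, 0.0387]
tool_rot: [-0.001, 0.0, 1.0, -0.0]
contact_force: [1.6, 0.2, -0.2]
gripper_width: 0.995
grasp_force: 0.0
```

>>> play_rows --pt "0 0 0" --pt "0 0 0" --pt "0 0 0" --pt "0 0 0" --pt "0 0 0" --turn '[0,0,0,0,0]' --hand 0.05

```text
time: 9.82
tool_pos: [0.4345, 0.1222, 0.0414]
tool_rot: [0.002, 0.0, 1.0, 0.0]
contact_force: [0.7, -0.0, 5.9]
gripper_width: 0.697
grasp_force: 64.9
```

>>> play_rows --pt "0 0 0.03" --pt "0 0 0.05" --pt "0 0 0.05" --pt "0.02 -0.02 0.03" --pt "0.04 -0.045 0" --pt "0.04 -0.055 0" --pt "0.04 -0.055 0" --pt "0.029 -0.045 0" --turn '[0,0,0,0,0,0,0,0]'

```text
time: 10.82
tool_pos: [0.596, -0.091, 0.1992]
tool_rot: [-0.0, 0.001, 1.0, 0.0]
contact_force: [0.6, 0.8, -0.6]
gripper_width: 0.695
grasp_force: 64.7
```

>>> play_rows --pt "0.01 -0.027 0" --pt "0 0 -0.03" --pt "0 0 -0.04" --pt "0 0 -0.02" --pt "0 0 -0.01" --pt "0 0 -0.003" --pt "0 0 0" --pt "0 0 0" --turn '[0,0,0,0,0,0,0,0]'

```text
time: 11.82
tool_pos: [0.606, -0.1163, 0.0978]
tool_rot: [0.001, 0.0, 1.0, -0.0]
contact_force: [-0.6, 0.2, 0.1]
gripper_width: 0.701
grasp_force: 64.8
```

```bash
cat > f.py <<'E'
from h import *
s=state();print(s["tool_pos"].round(4));C=cam("scene");im=grab_frame("scene");p=s["tool_pos"]
c=cv2.resize(im[120:230,220:340],(720,660)); 
b=p+[0,0,-.0405]
for q in [b]+[b+[.03*np.cos(t),.03*np.sin(t),0] for t in np.linspace(0,6.28,24)]+[np.array([.613,-.125,.052])]:
    x=((proj(C,q)-[220,120]+.5)*6).astype(int);cv2.circle(c,tuple(map(int,x)),2,(255,0,0),-1)
save("s1",c[:600])
E
python3 f.py
```

```text
[ 0.606  -0.1163  0.0978]
```

View pics/s1.png

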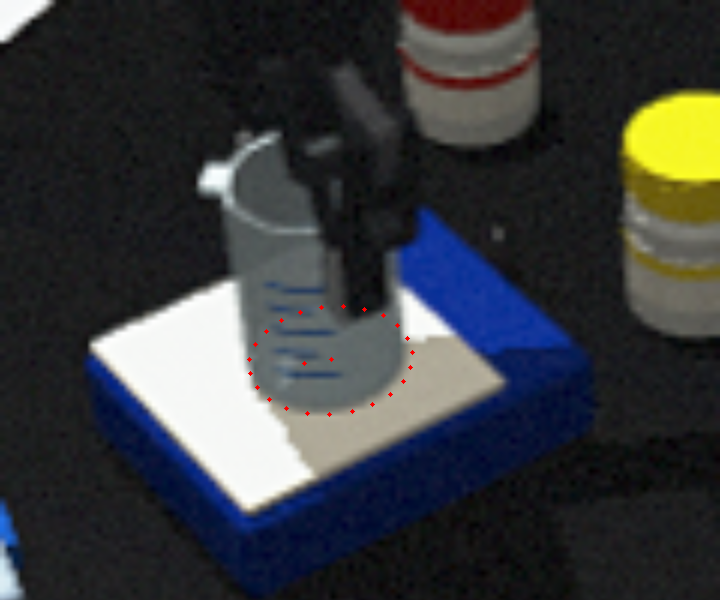

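The crop shows the beaker base at (331,360), just above the plate. The plate centre projects to (305,362) and agrees with the plate's corners. Shifting and lowering.

>>> play_rows --pt "0.004 -0.005 0" --pt "0.003 -0.004 0" --pt "0 0 -0.002" --pt "0 0 -0.002" --pt "0 0 -0.001" --pt "0 0 0" --pt "0 0 0" --turn '[0,0,0,0,0,0,0]'

```text
time: 12.75
tool_pos: [0.6125, -0.1254, 0.0936]
tool_rot: [0.0, 0.0, 1.0, -0.0]
contact_force: [-5.2, 0.3, 8.2]
gripper_width: 0.7
grasp_force: 65.5
```

>>> play_rows --pt "0 0 0" --pt "0 0 0" --pt "0 0 0" --pt "0 0 0" --turn '[0,0,0,0]' --hand 0.08

```text
time: 13.25
tool_pos: [0.6119, -0.125, 0.0909]
tool_rot: [-0.0, 0.0, 1.0, 0.0]
contact_force: [0.0, 0.6, -0.0]
gripper_width: 0.936
grasp_force: 0.0
```

>>> play_rows --pt "0 0 0.03" --pt "0 0 0.045" --pt "0 0 0.04" --pt "-0.03 0.02 0" --pt "-0.05 0.035 0" --pt "-0.05 0.035 0" --pt "-0.04 0.03 0" --pt "-0.015 0.012 0" --turn '[0,0,0,0,0,0,0,0]' --hand 0.085

```text
time: 14.25
tool_pos: [0.4253, 0.0082, 0.206]
tool_rot: [0.0, -0.0, 1.0, 0.0]
contact_force: [0.5, -0.5, 0.2]
gripper_width: 0.995
grasp_force: 0.0
```

```bash
python3 w.py w4 amber_bottle beaker stirrer; cat > g.py <<'E'
from h import *
C=cam("top");im=grab_frame("top");save("t2",im)
for n,z in(("dish",.07),("beaker",.137)):
    d=trace("top",n)[0];c=max(cv2.findContours(d["region"].astype(np.uint8),0,1)[0],key=cv2.contourArea);e=cv2.fitEllipse(c);print(n,round(d["p"],2),np.round(e[0],1),np.round(e[1],1),ray(C,e[0],z).round(4))
E
python3 g.py
```

```text
14.25 [0.4253 0.0082 0.206 ] [ 0. -0.  1.  0.]
beaker 0.84 [209. 358.] 200 219 339 379 ell [210. 359.] [17. 37.] [ 0.5909 -0.0952  0.085 ] [ 0.6717 -0.128   0.    ]
stirrer 0.66 [221. 298.] 115 261 244 391 ell [194. 313.] [119. 163.] [ 0.5644 -0.1186  0.052 ] [ 0.6036 -0.1405  0.    ]
dish 0.78 [253.4 166.3] [22.1 23.8] [0.6118 0.1377 0.07  ]
beaker 0.74 [368.5 166. ] [24.9 32.7] [ 0.6069 -0.1204  0.137 ]
```

View pics/w4.png

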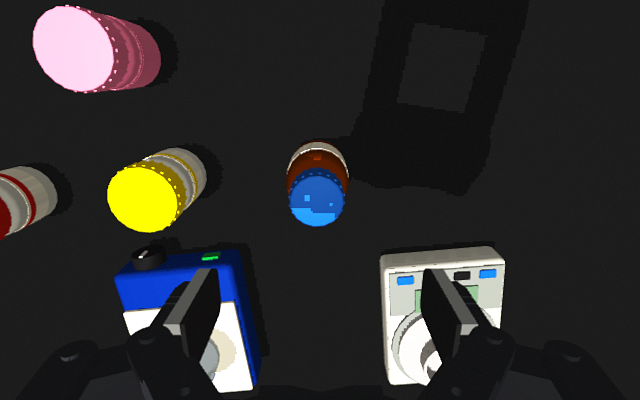

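The blue cap is centred at (317,202), giving (0.428, 0.005). The gap between stirrer and balance is clear. Grasping by the cap.

>>> play_rows --pt "0.002 -0.003 -0.03" --pt "0 0 -0.04" --pt "0 0 -0.035" --pt "0 0 -0.02" --pt "0 0 -0.007" --pt "0 0 0" --pt "0 0 0" --turn '[0,0,0,0,0,0,0]'

```text
time: 15.48
tool_pos: [0.4302, 0.0036, 0.0755]
tool_rot: [0.001, 0.0, 1.0, -0.0]
contact_force: [0.4, 0.1, -0.7]
gripper_width: 0.998
grasp_force: 0.0
```

>>> play_rows --pt "0 0 0" --pt "0 0 0" --pt "0 0 0" --pt "0 0 0" --pt "0 0 0" --pt "0 0 0" --turn '[0,0,0,0,0,0]' --hand 0.03

```text
time: 16.23
tool_pos: [0.4296, 0.004, 0.075]
tool_rot: [0.0, 0.0, 1.0, 0.0]
contact_force: [-1.7, 1.5, 5.5]
gripper_width: 0.449
grasp_force: 60.4
```

>>> play_rows --pt "0 0 0.03" --pt "0 0 0.04" --pt "0.025 0 0.01" --pt "0.045 0.001 0" --pt "0.05 0.001 0" --pt "0.04 0.001 0" --pt "0.02 0 0" --pt "0.004 0 0" --turn '[0,0,0,0,0,0,0,0]'

```text
time: 17.23
tool_pos: [0.613, 0.0068, 0.1523]
tool_rot: [-0.002, 0.0, 1.0, -0.0]
contact_force: [-0.4, 0.3, -2.1]
gripper_width: 0.45
grasp_force: 60.8
```

>>> play_rows --pt "0 0 -0.02" --pt "0 0 -0.03" --pt "0 0 -0.018" --pt "0 0 -0.006" --pt "0 0 0" --pt "0 0 0" --pt "0 0 0" --turn '[0,0,0,0,0,0,0]'

```text
time: 18.1
tool_pos: [0.6139, 0.0068, 0.0816]
tool_rot: [0.001, 0.0, 1.0, -0.0]
contact_force: [-0.2, 0.3, -2.0]
gripper_width: 0.453
grasp_force: 60.8
```

>>> play_rows --pt "0 0 -0.002" --pt "0 0 -0.002" --pt "0 0 -0.001" --pt "0 0 -0.001" --pt "0 0 0" --pt "0 0 0" --turn '[0,0,0,0,0,0]'

```text
time: 18.85
tool_pos: [0.6135, 0.0069, 0.0751]
tool_rot: [0.0, 0.0, 1.0, -0.0]
contact_force: [-2.4, 1.3, 4.8]
gripper_width: 0.451
grasp_force: 61.1
```

>>> play_rows --pt "0 0 0" --pt "0 0 0" --pt "0 0 0" --pt "0 0 0" --turn '[0,0,0,0]' --hand 0.06

```text
time: 19.35
tool_pos: [0.6131, 0.0069, 0.0742]
tool_rot: [-0.0, 0.0, 1.0, -0.0]
contact_force: [0.5, 1.3, 0.1]
gripper_width: 0.706
grasp_force: 0.0
```

>>> play_rows --pt "0 0 0.03" --pt "0 0 0.05" --pt "-0.02 -0.01 0.045" --pt "-0.04 -0.032 0" --pt "-0.045 -0.038 0" --pt "-0.045 -0.038 0" --pt "-0.026 -0.024 0" --pt "0 0 0" --turn '[0,0,0,0,0,0,0,0]' --hand 0.085

```text
time: 20.35
tool_pos: [0.4359, -0.1363, 0.1994]
tool_rot: [0.0, 0.002, 1.0, -0.0]
contact_force: [0.4, -0.4, 0.3]
gripper_width: 0.992
grasp_force: 0.0
```

```bash
cat > k.py <<'E'
from h import *
s=state();C=cam("wrist");im=grab_frame("wrist");save("w5",im);print(s["tool_pos"].round(4))
d=trace("wrist","yellow_jar");print([(round(x["p"],2),np.round(x["location"])) for x in d])
h=cv2.cvtColor(im,cv2.COLOR_RGB2HSV);m=cv2.inRange(h,(22,120,200),(35,255,255));c=max(cv2.findContours(m,0,1)[0],key=cv2.contourArea);e=cv2.fitEllipse(c);print(e,ray(C,e[0],.08).round(4))
T=cam("top");t=grab_frame("top");save("t3",t);cv2.imwrite("pics/t3c.png",cv2.resize(t[130:230,190:410],(792,360))[:,:,::-1])
E
python3 k.py
```

```text
[ 0.4359 -0.1363  0.1994]
[(0.68, array([278.,  36.])), (0.59, array([321., 186.]))]
((317.8447265625, 209.49240112304688), (22.456708908081055, 64.80723571777344), 99.02764129638672) [ 0.4518 -0.1396  0.08  ]
```

View pics/t3c.png

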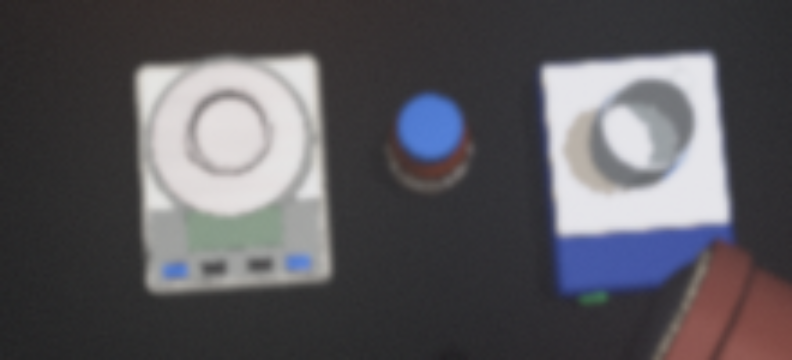

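The dish is concentric with the pan (229,133). The bottle stands midway at about (429,150) and the beaker is on the plate. Shadow split the lid mask, so I'll redo it.

```bash
python3 - <<'E'
from h import *
C=cam("wrist");im=cv2.imread("pics/w5.png");h=cv2.cvtColor(im,cv2.COLOR_BGR2HSV);m=cv2.inRange(h,(22,120,100),(35,255,255))
c=max(cv2.findContours(m,0,1)[0],key=cv2.contourArea);print(cv2.boundingRect(c));e=cv2.fitEllipse(c);print(e,ray(C,e[0],.08).round(4))
# beaker overlay on top view
t=cv2.imread("pics/t3.png");T=cam("top");S=cam("scene");s=grab_frame("scene")[:,:,::-1].copy();o=[]
for I,Cc,b in((t,T,(330,405,135,210)),(s,S,(225,335,100,210))):
    x0,x1,y0,y1=b;k=400/(x1-x0);I=cv2.resize(I[y0:y1,x0:x1],(400,400),interpolation=2)
    for z,r in((.055,.03),(.137,.03)):
        q=np.array([proj(Cc,[.613+r*np.cos(a),-.125+r*np.sin(a),z]) for a in np.linspace(0,6.28,60)]);cv2.polylines(I,[((q-[x0,y0]+.5)*k).astype(int)],True,(0,0,255),1)
    o.append(I)
cv2.imwrite("pics/bk.png",np.hstack(o))
E
```

```text
(286, 153, 74, 71)
((322.255859375, 188.29580688476562), (68.9292984008789, 71.70816040039062), 89.30425262451172) [ 0.4359 -0.1346  0.08  ]
```

View pics/bk.png

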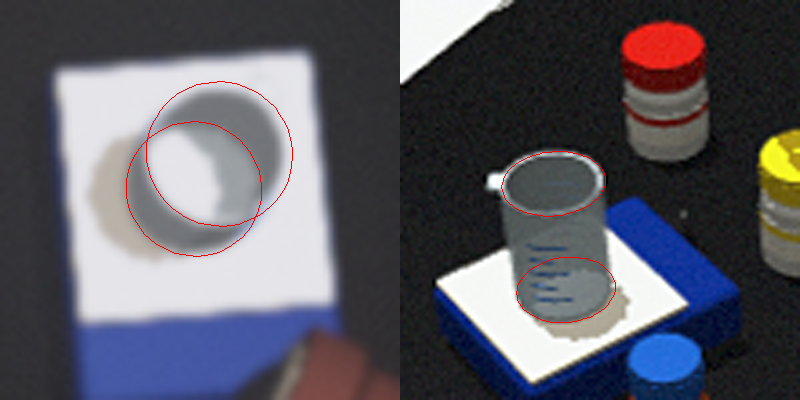

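The overlays at (0.613, −0.125) match the beaker, and it is central on the plate. The yellow lid is at (323,188), giving (0.436, −0.135). Grasping the yellow jar by its lid.

>>> play_rows --pt "0 0.001 -0.03" --pt "0 0 -0.04" --pt "0 0 -0.04" --pt "0 0 -0.028" --pt "0 0 -0.01" --pt "0 0 0" --pt "0 0 0" --turn '[0,0,0,0,0,0,0]'

```text
time: 21.42
tool_pos: [0.4384, -0.1345, 0.0528]
tool_rot: [0.001, 0.0, 1.0, -0.001]
contact_force: [0.7, 0.4, 0.7]
gripper_width: 0.994
grasp_force: 0.0
```

>>> play_rows --pt "0 0 0" --pt "0 0 0" --pt "0 0 0" --pt "0 0 0" --pt "0 0 0" --pt "0 0 0" --turn '[0,0,0,0,0,0]' --hand 0.045

```text
time: 22.18
tool_pos: [0.4382, -0.1347, 0.0527]
tool_rot: [0.001, 0.0, 1.0, -0.001]
contact_force: [0.7, -1.5, 6.7]
gripper_width: 0.634
grasp_force: 63.8
```

>>> play_rows --pt "0 0 0.03" --pt "0 0 0.05" --pt "0 0 0.05" --pt "0 0.03 0.02" --pt "0.005 0.045 0" --pt "0.012 0.055 0" --pt "0.015 0.055 0" --pt "0.025 0.055 0" --turn '[0,0,0,0,0,0,0,0]'

```text
time: 23.18
tool_pos: [0.4934, 0.1077, 0.2004]
tool_rot: [-0.001, 0.0, 1.0, -0.0]
contact_force: [0.8, -0.9, -1.1]
gripper_width: 0.635
grasp_force: 64.1
```

>>> play_rows --pt "0.035 0.045 0" --pt "0.035 0.045 0" --pt "0.03 0.04 0" --pt "0.011 0.009 -0.03" --pt "0 0 -0.045" --pt "0 0 -0.035" --pt "0 0 -0.02" --pt "0 0 -0.006" --turn '[0,0,0,0,0,0,0,0]'

```text
time: 24.18
tool_pos: [0.6039, 0.2445, 0.0633]
tool_rot: [-0.002, 0.0, 1.0, -0.0]
contact_force: [1.1, 0.1, -1.4]
gripper_width: 0.639
grasp_force: 64.2
```

>>> play_rows --pt "0 0 0" --pt "0 0 0" --pt "0 0 0" --turn '[0,0,0]'

```text
time: 24.55
tool_pos: [0.6061, 0.2452, 0.067]
tool_rot: [0.001, 0.0, 1.0, 0.0]
contact_force: [-0.0, -0.4, -2.1]
gripper_width: 0.634
grasp_force: 64.2
```

>>> play_rows --pt "-0.001 0.001 -0.004" --pt "0 0 -0.004" --pt "0 0 -0.002" --pt "0 0 -0.002" --pt "0 0 0" --pt "0 0 0" --turn '[0,0,0,0,0,0]'

```text
time: 25.3
tool_pos: [0.6042, 0.2459, 0.0533]
tool_rot: [0.0, 0.0, 1.0, 0.0]
contact_force: [0.2, -0.3, -1.7]
gripper_width: 0.633
grasp_force: 64.3
```

>>> play_rows --pt "0 0.001 -0.001" --pt "0 0 -0.001" --pt "0 0 0" --pt "0 0 0" --turn '[0,0,0,0]'

```text
time: 25.8
tool_pos: [0.6046, 0.2468, 0.0528]
tool_rot: [0.0, 0.0, 1.0, -0.0]
contact_force: [-2.0, -1.9, 6.3]
gripper_width: 0.637
grasp_force: 64.8
```

Contact made. Releasing with a small opening and going up, then checking.

>>> play_rows --pt "0 0 0" --pt "0 0 0" --pt "0 0 0" --pt "0 0 0" --turn '[0,0,0,0]' --hand 0.07

```text
time: 26.3
tool_pos: [0.6041, 0.2469, 0.0512]
tool_rot: [-0.0, 0.0, 1.0, -0.0]
contact_force: [-0.4, 0.2, -0.7]
gripper_width: 0.819
grasp_force: 0.0
```

>>> play_rows --pt "0 0 0.03" --pt "0 0 0.05" --pt "0 0 0.05" --pt "-0.03 0.04 0.02" --pt "-0.04 0.05 0" --pt "-0.04 0.05 0" --pt "-0.02 0.03 0" --pt "0 0 0" --turn '[0,0,0,0,0,0,0,0]'

```text
time: 27.3
tool_pos: [0.4743, 0.4164, 0.2013]
tool_rot: [-0.0, -0.002, 1.0, 0.0]
contact_force: [0.4, -0.3, 0.1]
gripper_width: 0.822
grasp_force: 0.0
```

```bash
python3 - <<'E'
from h import *
o=[]
for n,b in(("top",(190,410,70,235)),("scene",(215,435,115,280))):
    x0,x1,y0,y1=b;C=cam(n);I=grab_frame(n)[y0:y1,x0:x1,::-1].copy();I=cv2.resize(I,(800,600),interpolation=2);k=800/220
    for c,r,zs in(((.603,.247),.028,(0,.08)),((.612,.007),.027,(0,)),((.612,.139),.028,(.055,))):
        for z in zs:
            q=np.array([proj(C,[c[0]+r*np.cos(a),c[1]+r*np.sin(a),z]) for a in np.linspace(0,6.28,60)]);cv2.polylines(I,[((q-[x0,y0]+.5)*k).astype(int)],True,(0,0,255),1)
    o.append(cv2.resize(I,(400,300)) if 0 else I)
cv2.imwrite("pics/fin.png",cv2.resize(np.vstack(o),(400,600)) if 0 else cv2.resize(np.hstack(o),(800,300)))
E
```

```text
(no output)
```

View pics/fin.png

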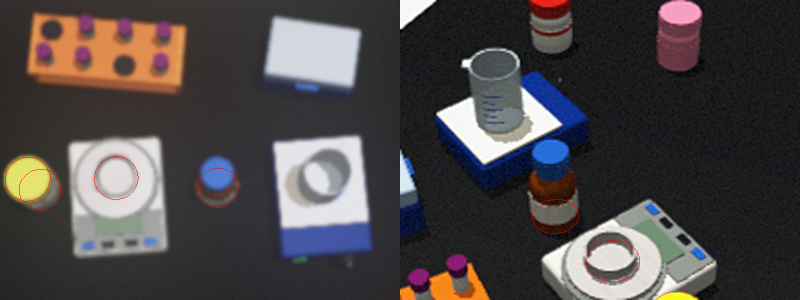

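The final view shows everything upright and placed. The jar at (32,183) is about 2 cm clear of the balance, the dish (116,177) is in the pan's middle, the bottle (218,185) is midway, and the beaker is on the plate. The red jar, pink jar, rack and tip box haven't moved.

```bash
python3 -c "
from plant import *
print(job_done())"
```

```text
the job is handed in; nothing more can be done
None
```

The job is handed in at about 27 s of the 104 s allowed: dish, beaker, bottle and yellow jar are placed as asked and checked in the last pictures, and the red jar, tube rack and tip box were left alone.

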